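Sweep the silver offcuts into the catch drawer

TASK

Clear the jeweller's little bench: with the fingertips, sweep the three silver offcuts (square, flat and round) off the front edge of the worktop into the open catch drawer below, then push the drawer fully shut. Push only: do not lift any offcut or carry it out over the drawer. Leave the finished ring, the steel bench block, the dividers and the jar where they are.

Things in the scene. Friction and masses are not known exactly. Their poses are not given: they have to be found in the camera images.
- bench: small jeweller's bench of brown wood fixed on the table, 190 deep (its x) x 340 wide (y) x 70 mm high. Origin: centre of its underside, on the table. Its front, -x, faces the robot, turned up to 0.2 rad either way. Flat worktop at z = 70 mm, from x = -95 mm (front edge) to a rail along the back (8 mm high, inner face x = 87 mm); no rims elsewhere
- front_edge (a point): middle of the worktop's front edge, at worktop height, where the pin begins; axes as the bench
- pin_tip (a point): middle of the far end of the wooden bench pin, at its top: a V-notched board 56 mm wide (bench y = -28 to 28 mm) and 14 mm thick, flush with the worktop, that juts 61 mm forward from the middle of the front edge. A part swept onto it does not fall: pass it on either side. Axes as the bench
- drawer (a joint): catch drawer under the worktop, sliding out at the bench's front along its -x: 0 = fully shut, front flush with the bench's front edge; 0.10 m = fully out. Starts 0.075 to 0.10 m open; about 1.5 N friction, no spring or latch, stops at 0
- drawer_in (a point): centre of the drawer's inner floor (metal-lined, 13 mm above the table), moves with the drawer; axes as the bench. Inside 159 mm (x) x 304 mm (y); walls 6 mm thick, up to 46 mm above the table. The part standing out in front of the worktop catches what falls off the front edge
- drawer_front (a point): middle of the outer face of the drawer's front, 30 mm above the table (axes as the bench). The front is 10 mm thick, 320 mm wide, from 8 to 52 mm above the table, its middle 70 mm cut down to 38 mm as a finger grip. To shut it, push this face along the bench's +x, to one side of the pin overhead
- square_offcut: sawn end of square silver bar, 32 x 12 x 12 mm, about 48 g, lying on the worktop, long side along its x. Origin: centre of its underside
- flat_offcut: sawn end of flat silver bar, 34 x 22 x 9 mm, about 70 g, lying on the worktop, long side along its x. Origin: centre of its underside
- round_offcut: short slug sawn from round silver bar, 20 mm diameter, 11 mm high, about 36 g, standing on its flat end on the worktop. Origin: centre of its underside
- finished_ring: finished silver finger ring lying flat on the worktop, 24 mm outside, 18 mm inside diameter, 8 mm high, 17 g, among the offcuts and at least 40 mm to the side of each (centre to centre, along the bench's y). Must stay. Origin: centre of its underside
- bench_block: square steel bench block, 50 x 50 x 16 mm, 0.31 kg, on the worktop at the middle of the back. Must stay. Origin: centre of its underside
- dividers: steel spring dividers lying on the table to the right of the bench, about 118 mm long, 46 mm wide over the adjusting screw, 10 mm high. Must stay. Origin: about the middle, on the table
- jar: small closed amber glass jar, 52 mm diameter, 62 mm high, on the table to the left of the bench. Must stay. Origin: centre of its underside

How it is judged (in metres and radians):
On the way, in this order (a step that is already met when the one before it is completed fails the run):
1. all three offcuts lie in the open catch drawer (x of square_offcut in the frame of drawer_in between -0.081 and 0.081 m and y of square_offcut in the frame of drawer_in between -0.154 and 0.154 m and z of square_offcut in the frame of drawer_in between -0.01 and 0.033 m and x of flat_offcut in the frame of drawer_in between -0.081 and 0.081 m and y of flat_offcut in the frame of drawer_in between -0.154 and 0.154 m and z of flat_offcut in the frame of drawer_in between -0.01 and 0.033 m and x of round_offcut in the frame of drawer_in between -0.081 and 0.081 m and y of round_offcut in the frame of drawer_in between -0.154 and 0.154 m and z of round_offcut in the frame of drawer_in between -0.01 and 0.033 m and value of joint drawer above 0.03 m), for 0.2 s.
2. the drawer is pushed shut with the offcuts in it (x of square_offcut in the frame of drawer_in between -0.081 and 0.081 m and y of square_offcut in the frame of drawer_in between -0.154 and 0.154 m and z of square_offcut in the frame of drawer_in between -0.01 and 0.033 m and x of flat_offcut in the frame of drawer_in between -0.081 and 0.081 m and y of flat_offcut in the frame of drawer_in between -0.154 and 0.154 m and z of flat_offcut in the frame of drawer_in between -0.01 and 0.033 m and x of round_offcut in the frame of drawer_in between -0.081 and 0.081 m and y of round_offcut in the frame of drawer_in between -0.154 and 0.154 m and z of round_offcut in the frame of drawer_in between -0.01 and 0.033 m and value of joint drawer below 0.005 m), for 0.2 s.
At the end, for the whole second after the job is handed in: All three offcuts lie at rest inside the catch drawer, the drawer is shut to within 5 mm, and the finished ring and bench block are within 10 mm, the dividers and jar within 15 mm, of where they started (all of step 2 and linear speed of each of square_offcut, flat_offcut, round_offcut below 0.02 m/s and distance of each of finished_ring, bench_block from where it was at the start of the episode below 0.01 m and distance of each of dividers, jar from where it was at the start of the episode below 0.015 m); the robot touches nothing.
It fails at once if an offcut is lifted more than about 20 mm off the worktop (z of any of square_offcut, flat_offcut, round_offcut in the frame of bench above 0.092 m).
It fails at once if an offcut is carried out over the drawer, 40 mm or more past the front edge beside the pin and still about worktop height, instead of dropping off the edge ((z of square_offcut in the frame of bench above 0.06 m and x of square_offcut in the frame of bench below -0.135 m and (y of square_offcut in the frame of bench above 0.045 m or y of square_offcut in the frame of bench below -0.045 m)) or (z of flat_offcut in the frame of bench above 0.06 m and x of flat_offcut in the frame of bench below -0.135 m and (y of flat_offcut in the frame of bench above 0.045 m or y of flat_offcut in the frame of bench below -0.045 m)) or (z of round_offcut in the frame of bench above 0.06 m and x of round_offcut in the frame of bench below -0.135 m and (y of round_offcut in the frame of bench above 0.045 m or y of round_offcut in the frame of bench below -0.045 m))).
It fails at once if the finished ring or the bench block is moved by more than 10 mm (distance of any of finished_ring, bench_block from where it was at the start of the episode above 0.01 m).
It fails at once if the dividers or the jar is moved by more than 15 mm (distance of any of dividers, jar from where it was at the start of the episode above 0.015 m).
It also fails if it takes over 58 s, if anything falls off the work surface, if the arm or the gripper's body presses on something with over 40 N, if the wrist force passes 120 N, or if a joint passes its speed limit or range.

ROBOT

A 6-joint arm with a two-finger parallel gripper is mounted at the origin on the work surface. World frame = base frame: x ahead of the robot, y to its left, z up, the work surface at z = 0. Lengths are in m, angles in degrees, forces in N, time in s.
With the tool pointing down it reaches from about 0.35 to 0.775 m from the base axis. Payload 5.5 kg.
Tool frame: the origin (TCP) lies at the very end of the fingers, on their centre line; the grasp point (between the pads) lies ctrl.tcp_to_grasp behind it (ctrl.tcp_to_grasp is the distance from the TCP to the grasp point, in m); z points along the fingers, y is the line along which they close (so a half turn about z gives the same grasp; the last joint's range is limited). The gripper opens to 85 mm and grips with 20 to 120 N. Pads are 22 mm wide; open, the fingers measure 114 mm over their backs; the gripper's body (76 mm by 85 mm) begins 54 mm behind the grasp point. The pads swing forward as they close: fully open they stand 13 mm farther back than shut.
Start: joints at [-73.717, 17.945, 2.641, 74.691, 0, 82.002], TCP at [0.236, -0.524, 0.231] pointing down, gripper open.
Joint ranges: [-158.12, 158.12], [-49.38, 96.58], [-58.88, 72.47], [-126.05, 133.96], [-84.25, 85.87], [-180, 180]. Speed limits (degrees/s): [147.25, 147.25, 180, 180, 180, 180].

INTERFACE

Orientations are given as [roll, pitch, yaw] about the fixed x, y, z axes, in that order (R = Rz(yaw) Ry(pitch) Rx(roll)).
In Python, from cell import readout, eyes, ctrl gives the robot as it stands.
- The arm moves only by the shell command python3 -m inch 'ROWS' [FORCE]. ROWS is JSON, one flat list of numbers, 7 for each row, row after row: the turn, a rotation vector about the world's x, y, z as a fraction of full scale, then the shift along the world's x, y, z as a fraction of full scale, then the closure, from 0 (fully open) to 1 (shut). In form: [ax, ay, az, tx, ty, tz, gripper, ax, ay, az, tx, ty, tz, gripper, ...]. A call has 1 to 20 rows; each row is the pose to reach, as a shift and turn from the pose commanded when the call began; what a row does not reach only later rows make up. Full scale, the value 1, is 0.5 m for a shift and 0.5 rad for a turn. A row lasts 1/10 s, in which the tool goes at most 50 mm and 8.59 degrees, less where a joint would pass 70% of its speed; a pose out of reach is approached as far as the arm can. A call with a number of a shift or a turn outside -1 to 1 is refused whole. A call with a gripper value outside its range is refused whole. The fingers move at their own pace and stop on an object; FORCE is the grip in N (left out, the last holds). Time passes only in rows, so rows that repeat a pose let the fingers close. It gives the time, the measured TCP pose, the force, the opening and the grip force at its end, in the units of the state.
- readout.read_state(): the state, without advancing time (a new reading comes with each control period).
- eyes.snapshot(name): name is "scene" or "side" or "wrist"; returns a dict with "img" (384x512x3 uint8, red, green, blue), "vfov" (degrees; the focal length in pixels is half the picture's height over the tangent of half this angle, whatever the lens; pixels are square), "cx", "cy" (the principal point, pixels), "rvec" (rotation vector, rad) and "tvec" (3), from world to camera coordinates, as OpenCV has them. Camera axes: x right, y down, z forward; pixel columns grow to the right and rows downward; lengths in m; the calibration is good to about 2 mm. A picture is of the moment at which its call begins. There is no depth.
- ctrl.sign_off(): hands the job in; it is judged then, once.
The state is a dict: "clock": time; "qpos": joint angles; "qvel": joint speeds; "joint_efforts": joint torques, N m; "eef_pos": TCP position; "tcp_rot": TCP orientation; "force": force on the tool from outside, world axes, zero at the start; "wrist_torque": the same for the moment, N m; "width": finger opening in m; "grip_force": force on a finger pad.
Only numpy, scipy, OpenCV 4.12 (cv2) and the standard library are available. Lean on these libraries where they do the work, as an engineer would, in place of code of your own. Each camera call takes 0.05 s, during which the arm holds its last target. There are 200 camera calls.

## Working session

There is one attempt and no reset: what is moved stays moved. The work goes in short steps, Python scripts to look and compute and a shell command to move; the robot and the scene stay as the last step left them, time stands still between calls to the robot, and variables do not carry over. Pictures are saved under pics/ and viewed, at most 14 in all, crops included, and the job is handed in when it is done.

```bash
ls; mkdir -p pics
cat > h.py <<'E'
import numpy as np, cv2
from cell import readout, eyes, ctrl
def snap(n,f):
    s=eyes.snapshot(n); cv2.imwrite('pics/'+f,cv2.cvtColor(s['img'],cv2.COLOR_RGB2BGR)); return s
def cam(s):
    R=cv2.Rodrigues(np.array(s['rvec'],float))[0]; t=np.array(s['tvec'],float).ravel()
    f=s['img'].shape[0]/2/np.tan(np.radians(s['vfov'])/2); return R,t,f
def ray(s,uv,z):
    R,t,f=cam(s); c=-R.T@t
    out=[]
    for u,v in np.atleast_2d(uv):
        d=R.T@np.array([(u-s['cx'])/f,(v-s['cy'])/f,1]); out.append(c+d*(z-c[2])/d[2])
    return np.array(out)
E
python3 - <<'E'
from h import *
import pickle
S={n:snap(n,n+'0.png') for n in('scene','side')}
pickle.dump(S,open('s0.pkl','wb'))
for n in S: R,t,f=cam(S[n]); print(n,-R.T@t,f)
print(readout.read_state(),ctrl.tcp_to_grasp)
a=np.hstack([S[n]['img'] for n in S])
E
```

```text
pics
scene [ 1.22943882 -0.4057017   0.93203733] 474.81461150324384
side [0.15095365 0.7743648  1.04417517] 419.82147348104724
{'clock': 0.1, 'qpos': array([-7.37161493e+01,  1.79862142e+01,  2.58622249e+00,  7.46899137e+01,
       -1.73576660e-03,  8.20009242e+01]), 'qvel': array([ 0.04999054, -0.10765081,  0.140456  ,  0.02496708,  0.01419715,
       -0.00437679]), 'joint_efforts': array([ 2.62962152e-03, -4.81723809e+01,  2.99245244e+01,  1.27861279e-02,
       -1.53228857e-04, -4.18499326e-06]), 'eef_pos': array([ 0.23632107, -0.52372326,  0.23052042]), 'tcp_rot': array([-1.79910728e+02, -1.07921020e-02,  2.42829195e+01]), 'force': array([-0.01576438,  0.26220087, -0.35807306]), 'wrist_torque': array([0.01786964, 0.01411715, 0.00641298]), 'grip_force': 0.0, 'width': 0.08525136892926799} 0.0187
```

View pics/scene0.png

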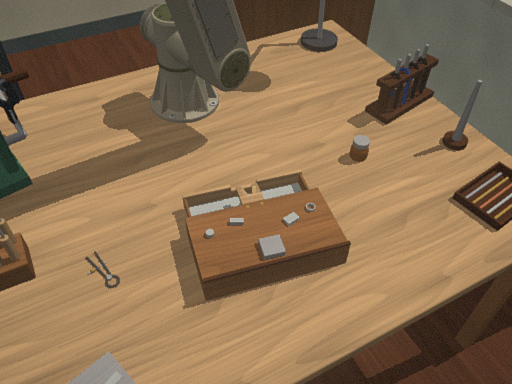

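View pics/side0.png

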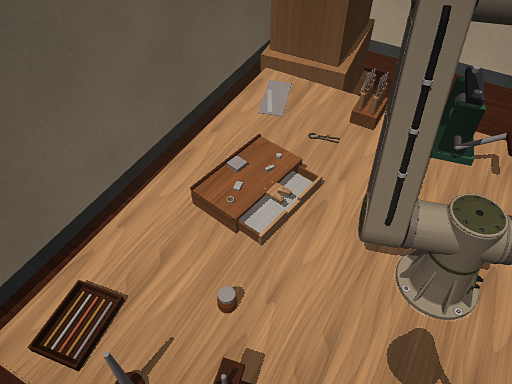

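The scene view shows the round (210,233), square (237,221), flat (291,218), ring (311,207) and block (271,247). The drawer is open at the front, on the robot's side. I'll measure these next.

Run:
```python
from h import *
import pickle
S=pickle.load(open('s0.pkl','rb'))
for n,(x0,x1,y0,y1) in {'scene':(175,355,170,295),'side':(185,330,130,245)}.items():
    im=S[n]['img']; hsv=cv2.cvtColor(im,cv2.COLOR_RGB2HSV)
    m=((hsv[...,1]<75)&(hsv[...,2]>90)).astype(np.uint8); 
    k=np.zeros_like(m);k[y0:y1,x0:x1]=m[y0:y1,x0:x1]
    N,l,st,c=cv2.connectedComponentsWithStats(k,connectivity=8)
    for i in range(1,N):
        if st[i,4]>12:
            ys,xs=np.where(l==i); r=cv2.minAreaRect(np.c_[xs,ys].astype(np.float32)); b=cv2.boxPoints(r)
            P=ray(S[n],c[i],0.078)[0]; print(n,c[i].round(1),st[i,4],P.round(4), ray(S[n],b,.08)[:,:2].round(3).tolist())
crops=[cv2.resize(S['scene']['img'][165:300,175:355],None,fx=4.3,fy=4.3,interpolation=cv2.INTER_CUBIC)]
cv2.imwrite('pics/c1.png',crops[0][...,::-1])
```

```text
scene [280.6 190.5] 371 [0.5564 0.0365 0.078 ] [[0.534, -0.008], [0.553, 0.093], [0.583, 0.08], [0.563, -0.018]]
scene [214.4 205.5] 514 [ 0.5256 -0.129   0.078 ] [[0.501, -0.186], [0.523, -0.063], [0.554, -0.072], [0.532, -0.193]]
scene [310.3 206.6] 54 [0.6351 0.0729 0.078 ] [[0.636, 0.056], [0.618, 0.074], [0.636, 0.088], [0.654, 0.069]]
scene [290.7 218.1] 132 [0.6441 0.0126 0.078 ] [[0.635, -0.007], [0.628, 0.033], [0.655, 0.03], [0.662, -0.009]]
scene [236.6 220. ] 71 [ 0.5906 -0.1022  0.078 ] [[0.579, -0.114], [0.594, -0.087], [0.607, -0.094], [0.593, -0.12]]
scene [209.3 232.4] 59 [ 0.5945 -0.1733  0.078 ] [[0.582, -0.179], [0.591, -0.162], [0.612, -0.172], [0.603, -0.188]]
scene [271.5 245.3] 425 [ 0.6918 -0.0659  0.078 ] [[0.662, -0.085], [0.674, -0.03], [0.725, -0.049], [0.713, -0.102]]
side [278.2 154.9] 23 [ 0.5934 -0.1728  0.078 ] [[0.602, -0.162], [0.599, -0.186], [0.584, -0.178], [0.586, -0.154]]
side [236.5 162.2] 158 [ 0.6976 -0.0732  0.078 ] [[0.725, -0.055], [0.713, -0.117], [0.668, -0.09], [0.681, -0.029]]
side [269. 167.] 25 [ 0.593  -0.1064  0.078 ] [[0.605, -0.094], [0.588, -0.125], [0.58, -0.116], [0.597, -0.086]]
side [275.1 203.5] 1384 [0.5027 0.0236 0.078 ] [[0.567, 0.13], [0.515, -0.155], [0.431, -0.106], [0.491, 0.164]]
side [237.2 185.3] 62 [0.6415 0.0154 0.078 ] [[0.647, 0.037], [0.655, -0.004], [0.633, -0.002], [0.625, 0.038]]
side [230.  198.9] 22 [0.6313 0.0749 0.078 ] [[0.644, 0.071], [0.628, 0.062], [0.616, 0.083], [0.632, 0.092]]
```

View pics/c1.png

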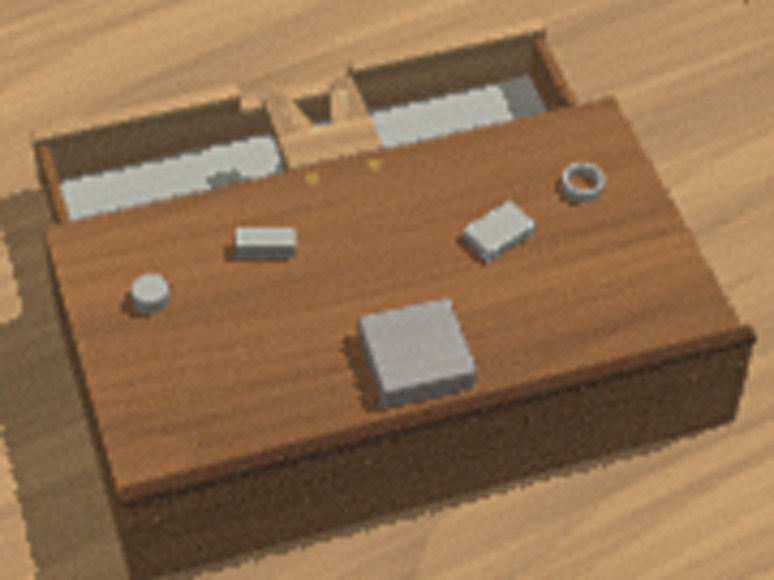

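The crop shows the worktop's front corners at about (50,230) and (615,100) in crop pixels. The pin is in the middle, and the drawer's front corners are at about (38,138) and (543,35). The ring lies to the left of the flat, and the lane in front of the flat is close to the pin.

Run:
```python
from h import *
import pickle
S=pickle.load(open('s0.pkl','rb'));s=S['scene']
g=lambda p,z: ray(s,np.array(p,float)/4.3+[175,165],z)[:,:2]
F=g([[50,232],[615,101]],.07); B=g([[125,490],[752,335]],.078)
print('front',F,np.linalg.norm(F[1]-F[0]),'back',B,np.linalg.norm(B[1]-B[0]))
D=g([[38,140],[543,35]],.052); print('drawer',D,np.linalg.norm(D[1]-D[0]))
d=F[1]-F[0]; y=d/np.linalg.norm(d); th=np.arctan2(-y[0],y[1]); d2=D[1]-D[0];d3=B[1]-B[0]
print('yaw',th,np.arctan2(-d2[0],d2[1]),np.arctan2(-d3[0],d3[1]))
th=(th+np.arctan2(-d2[0],d2[1])+np.arctan2(-d3[0],d3[1]))/3
R=np.array([[np.cos(th),-np.sin(th)],[np.sin(th),np.cos(th)]])
fe=F.mean(0); b1=fe+R@[.095,0]; b2=B.mean(0)-R@[.095,0]
print('origin est',b1,b2)
o=(b1+b2)/2
print('th',th,'drawer open',-((D.mean(0)-o)@R)-.095)
for n,p in dict(round=(.594,-.173),square=(.592,-.1045),flat=(.643,.014),ring=(.633,.074),block=(.695,-.069),fl=F[1],fr=F[0]).items(): print(n,((np.array(p)-o)@R).round(4))
print(g([[225,80],[360,70],[290,165],[380,143]],.07)@np.eye(2), [((q-o)@R).round(3) for q in g([[290,165],[382,143],[265,100],[350,75]],.07)])
```

```text
front [[ 0.52727618 -0.20180637]
 [ 0.58752947  0.12729382]] 0.33457046540268287 back [[ 0.70205273 -0.23411649]
 [ 0.76783508  0.09316409]] 0.3338261433647728
drawer [[ 0.44503524 -0.17704944]
 [ 0.50684911  0.12988983]] 0.3131016878757676
yaw -0.18107945312423107 -0.1987297864568527 -0.1983538443621019
origin est [ 0.65064406 -0.05545165] [ 0.64170267 -0.05228083]
th -0.19272102798106192 drawer open [ 0.07788042 -0.09212131]
round [-0.0284 -0.1269]
square [-0.0435 -0.0601]
flat [-0.0161  0.066 ]
ring [-0.0374  0.123 ]
block [ 0.0508 -0.0055]
fl [-0.0923  0.1666]
fr [-0.0884 -0.168 ]
[[ 0.46739478 -0.06675124]
 [ 0.49671409  0.00736916]
 [ 0.54433221 -0.06331626]
 [ 0.55313147 -0.0101869 ]] [array([-0.098, -0.029]), array([-0.099,  0.026]), array([-0.151, -0.029]), array([-0.156,  0.025])]
```

```bash
python3 -m inch '[0,0,-1,0.782,0.689,-0.2,0.86, 0,0,-1,0.782,0.689,-0.2,0.86, 0,0,-1,0.782,0.689,-0.2,0.86, 0,0,-1,0.782,0.689,-0.2,0.86, 0,0,-1,0.782,0.689,-0.2,0.86, 0,0,-1,0.782,0.689,-0.2,0.86, 0,0,-1,0.782,0.689,-0.2,0.86, 0,0,-1,0.782,0.689,-0.2,0.86, 0,0,-1,0.782,0.689,-0.2,0.86, 0,0,-1,0.782,0.689,-0.2,0.86, 0,0,-1,0.782,0.689,-0.2,0.86, 0,0,-1,0.782,0.689,-0.2,0.86, 0,0,-1,0.782,0.689,-0.2,0.86, 0,0,-1,0.782,0.689,-0.2,0.86]' 20
python3 -m inch '[0,0,-0.232,0,0,0,0.86, 0,0,-0.232,0,0,0,0.86, 0,0,-0.232,0,0,0,0.86]'
python3 - <<'E'
from h import *
s=snap('wrist','w1.png')
print(readout.read_state()['width'])
R,t,f=cam(s); print(-R.T@t)
hsv=cv2.cvtColor(s['img'],cv2.COLOR_RGB2HSV)
k=((hsv[...,1]<75)&(hsv[...,2]>90)).astype(np.uint8)
N,l,st,c=cv2.connectedComponentsWithStats(k)
for i in range(1,N):
    if st[i,4]>100: print(c[i].round(0),st[i,4],ray(s,c[i],.08)[0].round(4))
E
```

```text
clock: 1.5
eef_pos: [0.6267, -0.1802, 0.1311]
tcp_rot: [180.0, 0.1, -4.4]
force: [-1.3, -0.7, 0.5]
width: 0.0117
grip_force: 0.0
clock: 1.8
eef_pos: [0.6268, -0.1809, 0.1318]
tcp_rot: [180.0, -0.0, -11.0]
force: [-0.4, 0.1, 0.0]
width: 0.0119
grip_force: 0.0
0.012095976615383268
[ 0.70587235 -0.19574128  0.2740759 ]
[ 41. 150.] 6966 [ 0.6909 -0.0666  0.08  ]
[250. 266.] 621 [ 0.5915 -0.1729  0.08  ]
[147. 285.] 653 [ 0.5897 -0.1019  0.08  ]
[251. 350.] 1113 [ 0.5232 -0.1605  0.08  ]
[ 24. 351.] 1217 [0.5538 0.0021 0.08  ]
```

View pics/w1.png

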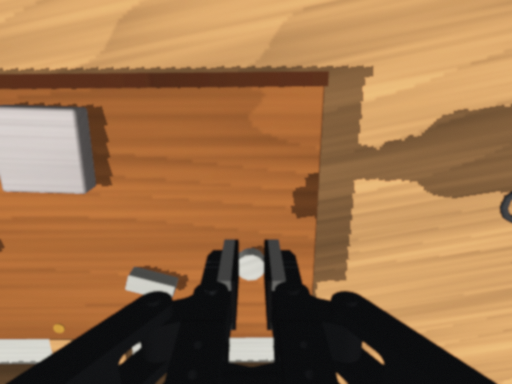

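The wrist view shows the bench square to the gripper. The round at (250,266) lines up with the gap between the fingers (column 252). I'll lower and sweep it.

```bash
python3 -m inch '[0,0,0,0,0,-0.06,0.86, 0,0,0,0,0,-0.115,0.86, 0,0,0,0,0,-0.115,0.86]'
python3 -m inch '[0,0,0,-0.02,0.004,0,0.86, 0,0,0,-0.04,0.008,0,0.86, 0,0,0,-0.055,0.011,0,0.86, 0,0,0,-0.07,0.014,0,0.86, 0,0,0,-0.085,0.0165,0,0.86, 0,0,0,-0.1,0.0195,0,0.86, 0,0,0,-0.115,0.0225,0,0.86, 0,0,0,-0.13,0.025,0,0.86, 0,0,0,-0.145,0.028,0,0.86, 0,0,0,-0.16,0.031,0,0.86, 0,0,0,-0.175,0.034,0,0.86, 0,0,0,-0.19,0.037,0,0.86, 0,0,0,-0.2,0.039,0,0.86, 0,0,0,-0.2,0.039,0,0.86, 0,0,0,-0.2,0.039,0,0.86]'
cat > look.py <<'E'
from h import *
import sys
s=snap('scene',sys.argv[1])
hsv=cv2.cvtColor(s['img'],cv2.COLOR_RGB2HSV)
k=((hsv[...,1]<75)&(hsv[...,2]>90)).astype(np.uint8); m=np.zeros_like(k); m[170:295,175:355]=k[170:295,175:355]
N,l,st,c=cv2.connectedComponentsWithStats(m)
for i in range(1,N):
    if st[i,4]>12: print(c[i].round(1),st[i,4],ray(s,c[i],.078)[0].round(4))
cv2.imwrite('pics/'+sys.argv[1],cv2.resize(s['img'][165:300,175:355],None,fx=4.3,fy=4.3,interpolation=cv2.INTER_CUBIC)[...,::-1])
E
python3 look.py c2.png
```

```text
clock: 2.15
eef_pos: [0.6266, -0.1799, 0.072]
tcp_rot: [-180.0, 0.1, -11.0]
force: [-0.3, 0.3, 0.9]
width: 0.0118
grip_force: 0.0
clock: 3.65
eef_pos: [0.5276, -0.1602, 0.0739]
tcp_rot: [180.0, -0.0, -11.0]
force: [0.6, -0.8, -0.3]
width: 0.012
grip_force: 0.0
[224.1 179.1] 14 [ 0.4564 -0.0702  0.078 ]
[280.7 190.5] 375 [0.5565 0.0365 0.078 ]
[225.5 203.1] 280 [ 0.531  -0.1021  0.078 ]
[203.2 208.3] 47 [ 0.5213 -0.1563  0.078 ]
[310.  206.9] 60 [0.6356 0.0718 0.078 ]
[192.2 210.8] 58 [ 0.5168 -0.1824  0.078 ]
[290.6 218.2] 137 [0.6442 0.0122 0.078 ]
[236.7 220.1] 72 [ 0.5908 -0.1021  0.078 ]
[271.3 245.4] 438 [ 0.6919 -0.0665  0.078 ]
```

View pics/c2.png

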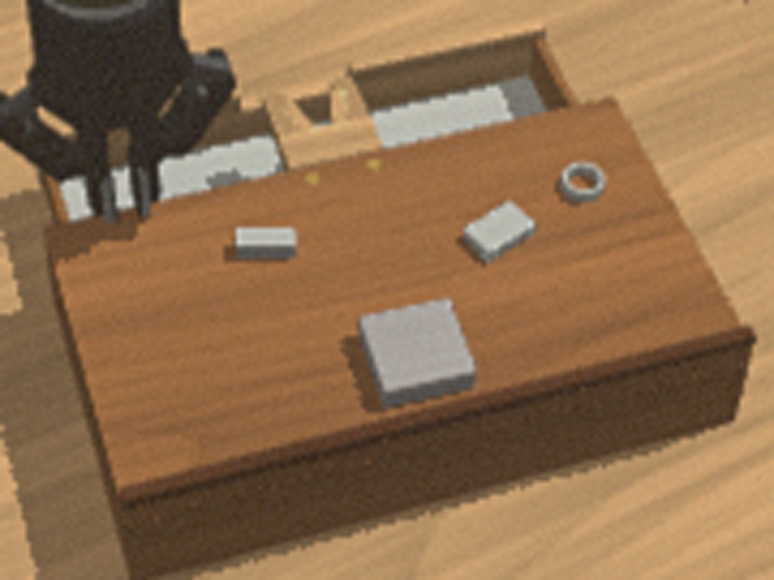

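The round has left the worktop. I'll push on a little further, then move behind the square.

```bash
python3 -m inch '[0,0,0,-0.016,0.003,0,0.86, 0,0,0,-0.016,0.003,0,0.86, 0,0,0,-0.016,0.003,0.06,0.86, 0,0,0,-0.016,0.003,0.12,0.86, 0,0,0,0.05,0.03,0.12,0.86, 0,0,0,0.12,0.06,0.12,0.86, 0,0,0,0.195,0.099,0.12,0.86, 0,0,0,0.195,0.099,0.12,0.86, 0,0,0,0.195,0.099,0.12,0.86]'
python3 look.py c3.png
python3 - <<'E'
from h import *
s=snap('side','sd1.png')
cv2.imwrite('pics/sd1.png',cv2.resize(s['img'][120:255,180:340],None,fx=4.3,fy=4.3,interpolation=cv2.INTER_CUBIC)[...,::-1])
E
```

```text
clock: 4.6
eef_pos: [0.625, -0.11, 0.133]
tcp_rot: [180.0, 0.1, -10.9]
force: [-0.9, -0.8, -0.9]
width: 0.0115
grip_force: 0.0
[265.1 180.4] 17 [0.508  0.0192 0.078 ]
[282.6 190.3] 335 [0.5581 0.0411 0.078 ]
[228.2 199.1] 17 [ 0.5223 -0.0906  0.078 ]
[203.9 208.1] 295 [ 0.5216 -0.1545  0.078 ]
[310.  206.8] 62 [0.6353 0.0721 0.078 ]
[290.6 218.2] 135 [0.6442 0.0123 0.078 ]
[236.6 220.7] 67 [ 0.5925 -0.1031  0.078 ]
[271.3 245.6] 448 [ 0.6924 -0.0668  0.078 ]
```

View pics/sd1.png

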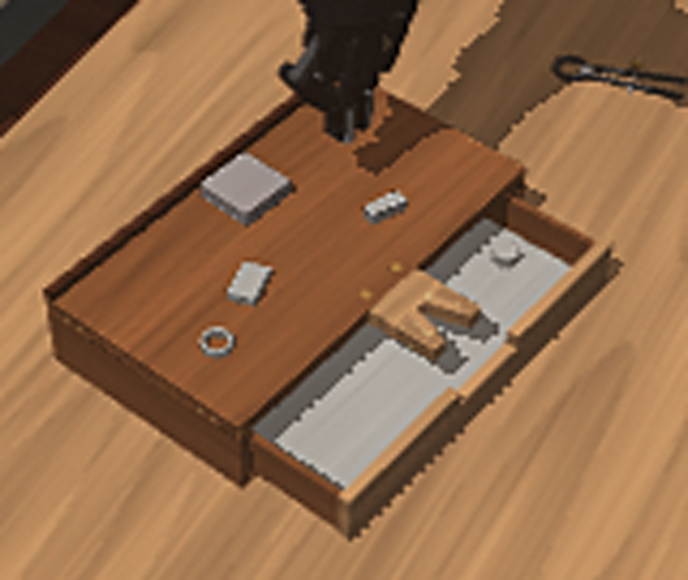

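The side view shows the round lying in the drawer at crop (505,250), with everything else unmoved. The square is next.

```bash
python3 -m inch '[0,0,0,0,0,-0.06,0.86, 0,0,0,0,0,-0.118,0.86, 0,0,0,0,0,-0.118,0.86, 0,0,0,0,0,-0.118,0.86]'
python3 -m inch '[0,0,0,-0.015,0.003,0,0.86, 0,0,0,-0.03,0.006,0,0.86, 0,0,0,-0.045,0.009,0,0.86, 0,0,0,-0.06,0.012,0,0.86, 0,0,0,-0.075,0.0145,0,0.86, 0,0,0,-0.09,0.0175,0,0.86, 0,0,0,-0.105,0.0205,0,0.86, 0,0,0,-0.12,0.0235,0,0.86, 0,0,0,-0.135,0.0265,0,0.86, 0,0,0,-0.15,0.029,0,0.86, 0,0,0,-0.165,0.032,0,0.86, 0,0,0,-0.18,0.035,0,0.86, 0,0,0,-0.185,0.036,0,0.86, 0,0,0,-0.185,0.036,0,0.86, 0,0,0,-0.185,0.036,0,0.86]'
```

```text
clock: 5.1
eef_pos: [0.6238, -0.1111, 0.0753]
tcp_rot: [180.0, 0.1, -11.1]
force: [-1.0, -0.6, 0.9]
width: 0.0118
grip_force: 0.0
clock: 6.6
eef_pos: [0.5327, -0.0928, 0.0749]
tcp_rot: [180.0, -0.0, -11.0]
force: [-0.1, -0.3, 0.4]
width: 0.012
grip_force: 0.0
```

```bash
python3 -m inch '[0,0,0,0,0,0.06,0.86, 0,0,0,0,0,0.12,0.86, 0,0,0,0.08,0.05,0.12,0.86, 0,0,0,0.16,0.1,0.12,0.86, 0,0,0,0.23,0.15,0.12,0.86, 0,0,0,0.299,0.197,0.12,0.86, 0,0,0,0.299,0.197,0.12,0.86, 0,0,0,0.299,0.197,0.12,0.86]'
python3 - <<'E'
from h import *
a=snap('side','sd2.png')['img'][125:255,180:340]; b=snap('wrist','x.png')['img']
a=cv2.resize(a,None,fx=2.5,fy=2.5,interpolation=cv2.INTER_CUBIC); b=cv2.resize(b,(400,300))
cv2.imwrite('pics/sd2.png',np.hstack([a,cv2.copyMakeBorder(b,0,25,0,0,cv2.BORDER_CONSTANT)])[...,::-1])
E
```

```text
clock: 7.4
eef_pos: [0.6788, -0.0162, 0.1337]
tcp_rot: [-179.0, 0.1, -8.5]
force: [0.2, -0.7, -0.2]
width: 0.0118
grip_force: 0.0
```

View pics/sd2.png

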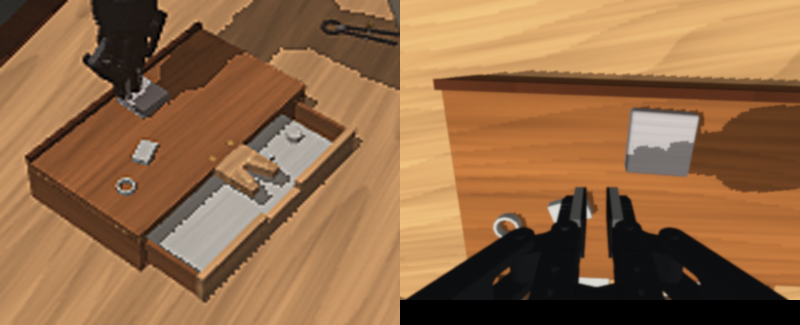

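The round is in the drawer at crop (293,133) and the square is off the worktop, but it isn't clearly visible yet. The arm stopped short of its target, so I'll see where it settles.

```bash
python3 -m inch '[0,0,0,0,0,0,0.86, 0,0,0,0,0,0,0.86]'
python3 - <<'E'
from h import *
s=readout.read_state(); print(s['qpos'].round(1),s['eef_pos'],s['tcp_rot'])
im=snap('side','sd3.png'); 
cv2.imwrite('pics/sd3.png',cv2.resize(im['img'][140:220,235:335],None,fx=7,fy=7,interpolation=cv2.INTER_CUBIC)[...,::-1])
E
```

```text
clock: 7.7
eef_pos: [0.6779, -0.017, 0.1354]
tcp_rot: [-179.0, 0.0, -8.6]
force: [1.3, -0.0, 0.3]
width: 0.0121
grip_force: 0.0
[ -8.7  31.6  10.   68.4   1.  179.9] [ 0.67794322 -0.01700885  0.13536933] [-1.78983101e+02  8.55549309e-03 -8.60937027e+00]
```

View pics/sd3.png

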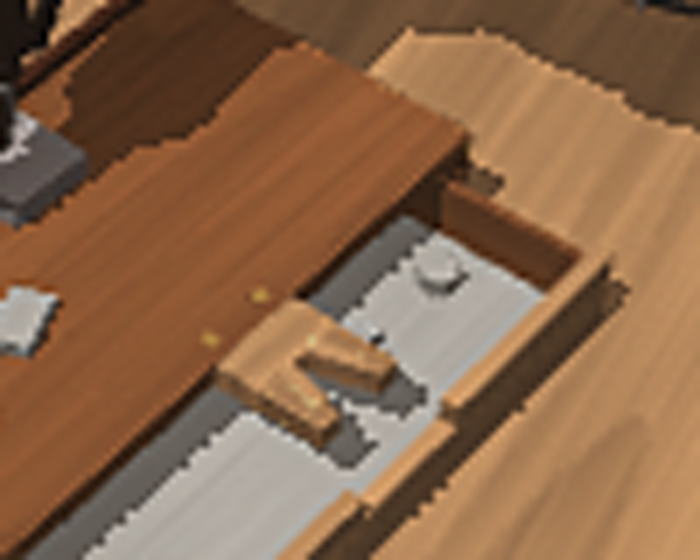

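Joint 6 is at its limit, so I'll turn the tool half round (yaw +180°), which gives the same finger line. A bright spot beside the pin at (375,335) looks like the square in the drawer, and I'll confirm that later.

```bash
python3 -m inch '[0,0,1,0,0,0,0.86, 0,0,1,0,0,0,0.86, 0,0,1,0,0,0,0.86, 0,0,1,0,0,0,0.86]'|head -3
python3 -m inch '[0,0,1,0,0,0,0.86, 0,0,1,0,0,0,0.86, 0,0,1,0,0,0,0.86, 0,0,1,0,0,0,0.86]'|head -3
python3 -m inch '[0,0,1,0,0,0,0.86, 0,0,1,0,0,0,0.86, 0,0,1,0,0,0,0.86, 0,0,1,0,0,0,0.86]'|head -3
python3 -m inch '[0,0,1,0,0,0,0.86, 0,0,1,0,0,0,0.86, 0,0,1,0,0,0,0.86, 0,0,1,0,0,0,0.86]'|head -3
python3 -m inch '[0,0,1,0,0,0,0.86, 0,0,1,0,0,0,0.86, 0,0,1,0,0,0,0.86, 0,0,1,0,0,0,0.86]'|head -3
python3 -m inch '[0,0,1,0,0,0,0.86, 0,0,1,0,0,0,0.86, 0,0,1,0,0,0,0.86, 0,0,1,0,0,0,0.86]'|head -3
```

```text
clock: 8.15
eef_pos: [0.6783, -0.0168, 0.1353]
tcp_rot: [-179.0, 0.0, 20.3]
clock: 8.55
eef_pos: [0.6783, -0.0168, 0.1352]
tcp_rot: [-179.0, 0.0, 49.0]
clock: 8.95
eef_pos: [0.6783, -0.0167, 0.1353]
tcp_rot: [-179.0, 0.0, 77.6]
clock: 9.35
eef_pos: [0.6783, -0.0167, 0.1353]
tcp_rot: [-179.0, 0.0, 106.3]
clock: 9.75
eef_pos: [0.6783, -0.0167, 0.1353]
tcp_rot: [-179.0, 0.0, 134.9]
clock: 10.15
eef_pos: [0.6783, -0.0167, 0.1353]
tcp_rot: [-179.0, 0.0, 163.5]
```

```bash
python3 -m inch '[0,0,0.192,0.008,0.045,0,0.86, 0,0,0.192,0.008,0.045,0,0.86, 0,0,0.192,0.008,0.045,0,0.86]'
python3 - <<'E'
from h import *
s=snap('scene','q.png')
hsv=cv2.cvtColor(s['img'],cv2.COLOR_RGB2HSV); k=((hsv[...,1]<75)&(hsv[...,2]>90)).astype(np.uint8)
a=snap('side','q2.png')['img'][125:255,180:340]; b=snap('wrist','x.png')['img']
a=cv2.resize(a,None,fx=2.5,fy=2.5,interpolation=cv2.INTER_CUBIC); b=cv2.resize(b,(400,300))
cv2.imwrite('pics/sd4.png',np.hstack([a,cv2.copyMakeBorder(b,0,25,0,0,cv2.BORDER_CONSTANT)])[...,::-1])
E
```

```text
clock: 10.45
eef_pos: [0.6824, 0.0061, 0.1352]
tcp_rot: [-179.0, 0.0, 168.8]
force: [-0.4, -0.2, 0.1]
width: 0.0118
grip_force: 0.0
```

View pics/sd4.png

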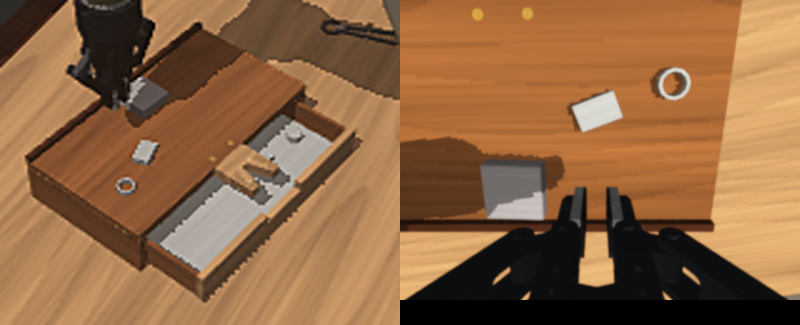

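The wrist view shows the flat at (597,110), centred ahead of the fingers, with the ring well clear on the right. I'll sweep it.

```bash
python3 -m inch '[0,0,0,0,0,-0.06,0.86, 0,0,0,0,0,-0.122,0.86, 0,0,0,0,0,-0.122,0.86, 0,0,0,0,0,-0.122,0.86]'
python3 -m inch '[0,0,0,-0.015,0.003,0,0.86, 0,0,0,-0.03,0.006,0,0.86, 0,0,0,-0.045,0.009,0,0.86, 0,0,0,-0.06,0.012,0,0.86, 0,0,0,-0.075,0.0145,0,0.86, 0,0,0,-0.09,0.0175,0,0.86, 0,0,0,-0.105,0.0205,0,0.86, 0,0,0,-0.12,0.0235,0,0.86, 0,0,0,-0.135,0.0265,0,0.86, 0,0,0,-0.15,0.029,0,0.86, 0,0,0,-0.165,0.032,0,0.86, 0,0,0,-0.18,0.035,0,0.86, 0,0,0,-0.195,0.038,0,0.86, 0,0,0,-0.21,0.041,0,0.86, 0,0,0,-0.225,0.044,0,0.86, 0,0,0,-0.238,0.0465,0,0.86, 0,0,0,-0.238,0.0465,0,0.86, 0,0,0,-0.238,0.0465,0,0.86]'
python3 -m inch '[0,0,0,0,0,0.1,0.86, 0,0,0,0,0,0.2,0.86, 0,0,0,0,0,0.3,0.86, 0,0,0,-0.1,0.02,0.4,0.86, 0,0,0,-0.2,0.04,0.4,0.86, 0,0,0,-0.2,0.04,0.4,0.86, 0,0,0,-0.2,0.04,0.4,0.86]'
python3 - <<'E'
from h import *
a=snap('side','q2.png')['img'][125:255,180:340]; b=snap('wrist','x.png')['img']
a=cv2.resize(a,None,fx=2.5,fy=2.5,interpolation=cv2.INTER_CUBIC); b=cv2.resize(b,(400,300))
cv2.imwrite('pics/sd5.png',np.hstack([a,cv2.copyMakeBorder(b,0,25,0,0,cv2.BORDER_CONSTANT)])[...,::-1])
E
```

```text
clock: 11.0
eef_pos: [0.6821, 0.0055, 0.0737]
tcp_rot: [-179.0, -0.0, 168.8]
force: [0.3, -0.5, 0.4]
width: 0.0121
grip_force: 0.0
clock: 12.8
eef_pos: [0.5636, 0.0293, 0.0739]
tcp_rot: [-179.0, 0.0, 168.8]
force: [0.1, 0.7, 0.4]
width: 0.0121
grip_force: 0.0
clock: 13.5
eef_pos: [0.4623, 0.0497, 0.2756]
tcp_rot: [-179.0, 0.2, 168.9]
force: [1.1, -0.7, -0.5]
width: 0.0122
grip_force: 0.0
```

View pics/sd5.png

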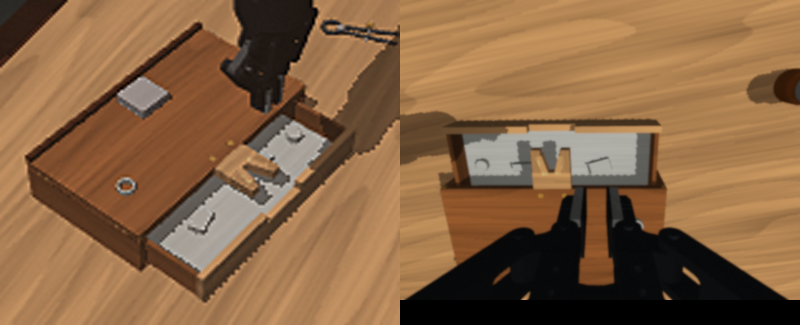

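All three offcuts are in the drawer: in the wrist view, the round is at (482,163), the square at (520,163) and the flat at (598,165). The ring and block look unmoved. I'll come down in front of the drawer on the left of the pin, then push.

```bash
python3 -m inch '[0,0,0,-0.049,0.057,0,0.86, 0,0,0,-0.049,0.057,-0.1,0.86, 0,0,0,-0.049,0.057,-0.2,0.86, 0,0,0,-0.049,0.057,-0.3,0.86, 0,0,0,-0.049,0.057,-0.4,0.86, 0,0,0,-0.049,0.057,-0.487,0.86, 0,0,0,-0.049,0.057,-0.487,0.86, 0,0,0,-0.049,0.057,-0.487,0.86]'
python3 -m inch '[0,0,0,0.015,-0.003,0,0.86, 0,0,0,0.03,-0.006,0,0.86, 0,0,0,0.045,-0.009,0,0.86, 0,0,0,0.06,-0.012,0,0.86, 0,0,0,0.075,-0.0145,0,0.86, 0,0,0,0.09,-0.0175,0,0.86, 0,0,0,0.105,-0.0205,0,0.86, 0,0,0,0.12,-0.0235,0,0.86, 0,0,0,0.135,-0.0265,0,0.86, 0,0,0,0.15,-0.029,0,0.86, 0,0,0,0.165,-0.032,0,0.86, 0,0,0,0.18,-0.035,0,0.86, 0,0,0,0.195,-0.038,0,0.86, 0,0,0,0.21,-0.041,0,0.86, 0,0,0,0.22,-0.043,0,0.86, 0,0,0,0.228,-0.0445,0,0.86, 0,0,0,0.228,-0.0445,0,0.86]'
python3 -m inch '[0,0,0,0.004,-0.0008,0,0.86, 0,0,0,0.008,-0.0016,0,0.86, 0,0,0,0.008,-0.0016,0,0.86]'
```

```text
clock: 14.4
eef_pos: [0.439, 0.0775, 0.0298]
tcp_rot: [-178.9, -0.1, 168.8]
force: [0.6, -0.2, 1.1]
width: 0.012
grip_force: 0.0
clock: 16.1
eef_pos: [0.5515, 0.0554, 0.0296]
tcp_rot: [-178.9, -0.2, 168.8]
force: [-4.6, 0.4, 0.9]
width: 0.0118
grip_force: 0.0
clock: 16.4
eef_pos: [0.5513, 0.0554, 0.0289]
tcp_rot: [-178.9, -0.6, 168.9]
force: [-13.4, 2.4, 5.2]
width: 0.0115
grip_force: 0.0
```

The force is rising and the TCP has stopped, so the drawer is probably at its stop. I'll push a bit harder, back off and look.

```bash
python3 -m inch '[0,0,0,0.006,-0.001,0,0.86, 0,0,0,0.006,-0.001,0,0.86]'
python3 -m inch '[0,0,0,-0.03,0.006,0,0.86, 0,0,0,-0.1,0.02,0,0.86, 0,0,0,-0.15,0.03,0.1,0.86, 0,0,0,-0.15,0.03,0.2,0.86, 0,0,0,-0.15,0.03,0.3,0.86, 0,0,0,-0.15,0.03,0.4,0.86, 0,0,0,-0.15,0.03,0.4,0.86, 0,0,0,-0.15,0.03,0.4,0.86]'
python3 look.py k.png
python3 - <<'E'
from h import *
a=snap('side','q2.png')['img'][125:255,180:340]; b=snap('wrist','x.png')['img']
a=cv2.resize(a,None,fx=2.5,fy=2.5,interpolation=cv2.INTER_CUBIC); b=cv2.resize(b,(400,300))
cv2.imwrite('pics/sd6.png',np.hstack([a,cv2.copyMakeBorder(b,0,25,0,0,cv2.BORDER_CONSTANT)])[...,::-1])
E
```

```text
clock: 16.6
eef_pos: [0.5512, 0.0554, 0.0284]
tcp_rot: [-178.9, -0.9, 168.9]
force: [-19.1, 2.9, 8.1]
width: 0.012
grip_force: 0.0
clock: 17.4
eef_pos: [0.4871, 0.0689, 0.2327]
tcp_rot: [-179.0, 0.4, 168.8]
force: [-0.2, -1.0, -1.0]
width: 0.012
grip_force: 0.0
[310.1 206.7] 58 [0.6351 0.0723 0.078 ]
[271.4 245.4] 434 [ 0.692  -0.0662  0.078 ]
```

View pics/sd6.png

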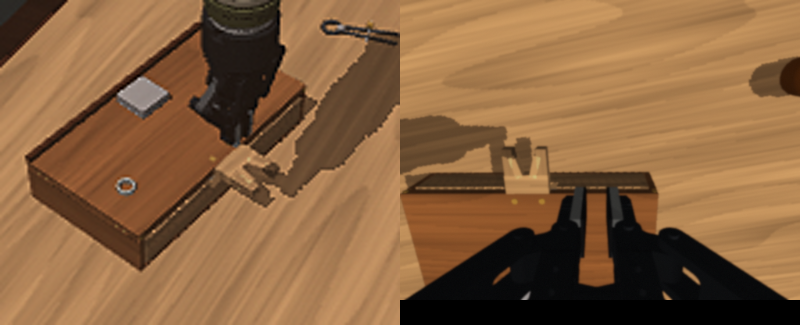

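The drawer looks flush in both views. I'll check numerically by projecting the expected shut front into the saved wrist view, and hand in only if it fits.

Run:
```python
from h import *
s=eyes.snapshot('wrist'); R,t,f=cam(s); print(-R.T@t)
def pj(bx,by,z):
    w=np.array([.6462+.9815*bx+.1915*by,-.0539-.1915*bx+.9815*by,z]); c=R@w+t
    return (f*c[:2]/c[2]+[s['cx'],s['cy']]).round(1)
for by in(-.1,.11): print([pj(*q).tolist() for q in((-.095,by,.07),(-.095,by,.052),(-.095,by,.008),(-.105,by,.052),(-.105,by,.008))])
for by in(-.1,.11):
    u=int(pj(-.095,by,.05)[0]); v=int(pj(-.095,by,.05)[1])
    print(u,[(r,int(s['img'][r,u].sum())) for r in range(v-20,v+16)])
cv2.imwrite('pics/z.png',cv2.resize(s['img'][200:265],None,fx=1.5,fy=5,interpolation=cv2.INTER_CUBIC)[...,::-1])
```

```text
[0.40561149 0.08772021 0.3709786 ]
[[68.5, 253.2], [77.5, 245.0], [96.2, 227.7], [75.9, 236.5], [95.0, 220.1]]
[[273.6, 254.7], [272.9, 246.2], [271.2, 228.7], [273.0, 237.7], [271.4, 221.0]]
78 [(224, 129), (225, 132), (226, 127), (227, 130), (228, 134), (229, 137), (230, 139), (231, 144), (232, 146), (233, 151), (234, 144), (235, 144), (236, 132), (237, 133), (238, 132), (239, 180), (240, 250), (241, 286), (242, 260), (243, 192), (244, 125), (245, 86), (246, 82), (247, 88), (248, 120), (249, 174), (250, 209), (251, 226), (252, 231), (253, 236), (254, 237), (255, 244), (256, 244), (257, 250), (258, 252), (259, 259)]
272 [(225, 134), (226, 137), (227, 142), (228, 141), (229, 148), (230, 150), (231, 160), (232, 163), (233, 165), (234, 157), (235, 150), (236, 138), (237, 136), (238, 135), (239, 142), (240, 144), (241, 152), (242, 154), (243, 155), (244, 156), (245, 154), (246, 156), (247, 154), (248, 155), (249, 155), (250, 156), (251, 155), (252, 154), (253, 159), (254, 155), (255, 154), (256, 150), (257, 155), (258, 154), (259, 152), (260, 151)]
```

View pics/z.png

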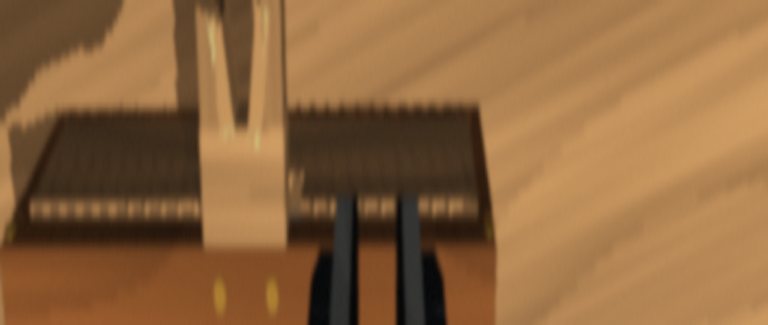

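The strip at crop rows 195–245 matches a nearly flush front, about 1–3 mm out. I can't rule out that the finger backs met the worktop edge first. I'll push again with the tool tilted about 10°, so that only the tips can touch the drawer.

```bash
python3 -m inch '[-0.066,-0.343,0,0.039,-0.008,0,0.86, -0.066,-0.343,0,0.039,-0.008,-0.1,0.86, -0.066,-0.343,0,0.039,-0.008,-0.2,0.86, -0.066,-0.343,0,0.039,-0.008,-0.3,0.86, -0.066,-0.343,0,0.039,-0.008,-0.395,0.86, -0.066,-0.343,0,0.039,-0.008,-0.395,0.86, -0.066,-0.343,0,0.039,-0.008,-0.395,0.86]'
python3 -m inch '[0,0,0,0.02,-0.004,0,0.86, 0,0,0,0.04,-0.008,0,0.86, 0,0,0,0.055,-0.011,0,0.86, 0,0,0,0.07,-0.014,0,0.86, 0,0,0,0.08,-0.016,0,0.86, 0,0,0,0.088,-0.017,0,0.86, 0,0,0,0.096,-0.019,0,0.86, 0,0,0,0.104,-0.0205,0,0.86, 0,0,0,0.112,-0.022,0,0.86, 0,0,0,0.112,-0.022,0,0.86]'
```

```text
clock: 18.3
eef_pos: [0.5029, 0.0652, 0.0317]
tcp_rot: [-179.0, 9.8, 168.8]
force: [2.0, 0.2, 0.7]
width: 0.0119
grip_force: 0.0
clock: 19.3
eef_pos: [0.5539, 0.0555, 0.0305]
tcp_rot: [-179.0, 9.3, 168.9]
force: [-14.7, 3.5, 9.3]
width: 0.0119
grip_force: 7.4
```

```bash
python3 -m inch '[0,0,0,-0.04,0.008,0,0.86, 0,0,0,-0.1,0.02,0,0.86, 0.066,0.343,0,-0.15,0.03,0.1,0.86, 0.066,0.343,0,-0.15,0.03,0.2,0.86, 0.066,0.343,0,-0.15,0.03,0.3,0.86, 0.066,0.343,0,-0.15,0.03,0.4,0.86, 0.066,0.343,0,-0.15,0.03,0.4,0.86, 0.066,0.343,0,-0.15,0.03,0.4,0.86]'
python3 - <<'E'
from h import *
s=eyes.snapshot('wrist'); R,t,f=cam(s); print(-R.T@t)
def pj(bx,by,z):
    w=np.array([.6462+.9815*bx+.1915*by,-.0539-.1915*bx+.9815*by,z]); c=R@w+t
    return (f*c[:2]/c[2]+[s['cx'],s['cy']]).round(1)
for by in(-.1,-.06): 
    print([pj(*q).tolist() for q in((-.1,by,.07),(-.1,by,.052),(-.1,by,.008))])
    u=int(pj(-.1,by,.05)[0]); v=int(pj(-.1,by,.05)[1])
    print(u,[(r,int(s['img'][r,u-1:u+2].sum()/3)) for r in range(v-24,v+16)])
E
```

```text
clock: 20.1
eef_pos: [0.4878, 0.0692, 0.2367]
tcp_rot: [-179.1, 0.4, 168.8]
force: [0.4, -0.3, -0.7]
width: 0.012
grip_force: 0.0
[0.4076932  0.08784427 0.37823599]
[[70.0, 240.6], [78.8, 232.9], [97.0, 216.8]]
79 [(208, 406), (209, 404), (210, 402), (211, 398), (212, 390), (213, 368), (214, 303), (215, 209), (216, 150), (217, 144), (218, 137), (219, 131), (220, 130), (221, 133), (222, 134), (223, 135), (224, 139), (225, 141), (226, 142), (227, 145), (228, 147), (229, 143), (230, 142), (231, 148), (232, 192), (233, 265), (234, 285), (235, 218), (236, 128), (237, 90), (238, 84), (239, 99), (240, 140), (241, 189), (242, 219), (243, 230), (244, 233), (245, 240), (246, 244), (247, 245)]
[[108.2, 240.8], [115.2, 233.1], [129.8, 216.9]]
115 [(208, 410), (209, 411), (210, 410), (211, 412), (212, 410), (213, 381), (214, 301), (215, 197), (216, 146), (217, 147), (218, 145), (219, 141), (220, 137), (221, 135), (222, 133), (223, 135), (224, 143), (225, 151), (226, 152), (227, 151), (228, 144), (229, 138), (230, 140), (231, 158), (232, 192), (233, 228), (234, 229), (235, 187), (236, 117), (237, 79), (238, 72), (239, 93), (240, 139), (241, 187), (242, 223), (243, 240), (244, 250), (245, 253), (246, 256), (247, 259)]
```

The tilted push stopped hard again. The drawer front's edge is now within 1 px (about 1 mm) of the flush prediction, so I'm handing in.

```bash
python3 -c "
from cell import ctrl; print(ctrl.sign_off())"
```

```text
the job is handed in; nothing more can be done
None
```

I swept all three offcuts into the catch drawer and pushed it shut to within about 1 mm by the wrist camera. The ring and block measured unmoved, the dividers and jar weren't touched, and I handed the job in at about 20 s; it returned no verdict.

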